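Load the hook-on basket and hang it in the rinse tank

ROBOT

A 7-joint arm with a two-finger parallel gripper is mounted at the origin on a cart in front of the work surface, level with it; the furniture and walls round the work are solid. World frame = base frame: x ahead of the robot, y to its left, z up, the work surface at z = 0. Lengths are in mm, angles in rad, forces in N, time in s.
With the tool pointing down it reaches from about 375 to 925 mm from the base axis. Payload 3.1 kg.
Tool frame: the origin (TCP) lies on the centre line of the jaws, within the pads' length; the fingertips stand 11 mm ahead of it and the grasp point (between the pads) lies 8 mm behind it; z points along the fingers, y is the direction in which the jaws open and shut (so a half turn about z gives the same grasp; the last joint's range is limited). The gripper opens to 85 mm and grips with 20 to 120 N. Pads are 22 mm wide; open, the fingers measure 114 mm over their backs; the gripper's body (76 mm by 85 mm) begins 54 mm behind the grasp point. The pads swing forward as they close: fully open they stand 13 mm farther back than shut.
Start: joints at [-1.398, 0.383, 0.044, 1.598, -0.018, 1.161, -0.05], TCP at [173.854, 626.321, 242.269] pointing down, gripper open.
Joint ranges: [-2.61, 2.61], [-0.41, 2.15], [-1.48, 1.57], [0, 2.5], [-1.57, 4.71], [0.05, 1.97], [-2.85, 2.85]. Speed limits (rad/s): [2.79, 2.79, 3.14, 3.14, 3.14, 3.14, 3.14].

INTERFACE

Orientations are given as a unit quaternion [x, y, z, w].
In Python, from rig import read_state, read_camera, finish_job gives the robot as it stands.
- The arm moves only by the tool play_rows, never from a script. Its argument "targets" is one flat list of numbers, 5 for each row, row after row: the shift along the tool's x, y, z in mm, then the turn about the tool's z in rad, then the opening in per cent of the stroke, from 0 (shut) to 100 (fully open). A call has 1 to 10 rows; each row shifts and turns the pose as measured when the row begins, along the tool's axes as they then stand; what a row does not reach is not made up. A row lasts 1/8 s, in which the tool goes at most 62.5 mm and 10.7 degrees, less where a joint would pass 70% of its speed; a pose out of reach is approached as far as the arm can. A call is refused whole if a number of a shift passes 62.5 or a number of a turn 0.188, either way. A call with a gripper value outside its range is refused whole. The fingers move at their own pace and stop on an object; "force" is the grip in N (left out, the last holds). Time passes only in rows, so rows that do not move let the fingers close. It gives the time, the measured TCP pose, the force and the opening at its end, in the units of the state.
- read_state(): the state, without advancing time (a new reading comes with each control period).
- read_camera(name): name is "scene" or "top" or "wrist"; returns a dict with "frame" (480x640x3 uint8, red, green, blue), "camera_matrix" (3x3 intrinsics, pixels), "xyz" and "rotation" of the camera in the world. Camera axes: x right, y down, z forward; pixel columns grow to the right and rows downward; lengths in mm; the calibration is good to about 2 mm. A picture is of the moment at which its call begins. There is no depth.
- finish_job(): hands the job in, once; it reports no verdict.
The state is a dict: "t": time; "joints": joint angles; "qvel": joint speeds; "tau": joint torques, N m; "ee_pos": TCP position; "ee_rot": TCP orientation; "force": force on the tool from outside, world axes, zero at the start; "wrist_torque": the same for the moment, N m; "grip_width": finger opening in mm.
Only numpy, scipy, OpenCV 4.12 (cv2) and the standard library are available. Lean on these libraries where they do the work, as an engineer would, in place of code of your own. Each camera call takes 0.05 s, during which the arm holds its last target.

TASK

Put the malachite lump, the largest of the three loose stones, into the wire basket while the basket stands on the bench; set it in, do not drop it from a height. Then pick up the loaded basket and hook its bent lip over one wall of the steel rinse tank, so that the basket hangs freely and upright inside the tank from the rim, with the stone still in it, and let go. Leave the other two stones and the wax block where they are.

Things in the scene. Friction and masses are not known exactly. Their poses are not given: they have to be found in the camera images.
- malachite_lump: the largest of three loose rough stones on the bench, an irregular lump about 29 x 39 x 20 mm (x, y, z), 0.05 kg; origin at the centre of its underside. Grasp it from above across its x (29 mm), fingertips close to the bench
- green_stone: smaller rough stone, 22 x 24 x 12 mm, a bystander; origin at the centre of its underside
- teal_stone: smaller rough stone, 21 x 28 x 14 mm, a bystander; origin at the centre of its underside
- basket: loose open wire basket, 0.18 kg, with a hook-on hanger; origin at the centre of its underside, z up. Body 86 mm along x, 96 along y, walls 40 high, wall and floor 3 thick. On its +x side a flat hanger 50 wide (y) rises from the wall (outer face x = 43 mm), bends outward over the slot and down again as the lip; a black upright grip stands on the bend, over the slot
- grip (a point): centre of the basket's black grip, at (49.5, 0, 87) mm in the basket's frame, axes as the basket's. The grip is 10 mm thick along x, 36 mm wide along y, from z = 70 to 104 mm; pinch it across its thickness, from above
- lip_seat (a point): middle of the underside of the basket's bend, at (49.5, 0, 65) mm in the basket's frame, where it rests on the tank rim (hung, the basket leans about 0.11 rad). The slot below it, open downward, is 13 mm wide along x: from x = 43 (hanger) to 56 mm (inner face of the lip)
- lip_edge (a point): middle of the lower edge of the straight part of the basket's lip, at (57.5, 0, 49) mm in the basket's frame; below it the lip flares outward to z = 42, x = 63 mm. It is outside the tank when the basket is hooked
- tank: fixed open empty steel tank; origin at the centre of its underside, z up. Outside 120 mm along x, 150 along y; walls 5; round rim 7 thick, its top at z = 100, its centre line at x = +-57.5 and y = +-72.5 mm; inner floor at z = 11. Brass drain plug low on the -y wall. The basket may hang from any wall: at the long walls (x = +-57.5) it has 20 mm of room on either side, at the short ones 6 mm
- wax_block: flat six-sided block of pale wax lying left behind the basket, 62 x 77 x 20 mm, a bystander; origin at the centre of its underside
Not all that is in view belongs to the job. Leave any red look-alike of the malachite_lump alone.

How it is judged:
By the outcome, as a careful person would: the job done as asked, in the order asked, and still so for the second after the job is handed in, with the robot touching nothing.
It also fails if it takes over 51 s, if anything falls off the work surface, if the arm or the gripper's body presses on something with over 40 N, if the wrist force passes 120 N, or if a joint passes its speed limit or range.

## Working session

There is one attempt and no reset: what is moved stays moved. The work goes in short steps, Python scripts to look and compute and a tool call to move; the robot and the scene stay as the last step left them, time stands still between calls to the robot, and variables do not carry over. Pictures are saved under pics/ and viewed, and the job is handed in when it is done.

Besides the shell and the picture viewer there is one more tool, called after "Call:" as name(argument=value, ...) on one line, values as JSON. play_rows: Moves the arm, as the interface text tells. Its arguments: {"type":"object","properties":{"targets":{"type":"array"},"force":{"type":"number"}},"required":["targets"]}

```bash
ls; mkdir -p pics; cat > h.py <<'E'
import numpy as np, cv2
from rig import read_state, read_camera, finish_job
def snap(n,fn):
    c=read_camera(n); cv2.imwrite('pics/'+fn,cv2.cvtColor(c['frame'],cv2.COLOR_RGB2BGR))
    np.savez('pics/'+fn[:-4]+'.npz',K=c['camera_matrix'],xyz=c['xyz'],R=c['rotation'],f=c['frame']); return c
def load(fn): return dict(np.load('pics/'+fn+'.npz'))
def M(c):
    R=np.array(c['R'],float)
    if R.shape!=(3,3):
        from scipy.spatial.transform import Rotation as Q; R=Q.from_quat(R).as_matrix()
    return np.array(c['K']),R,np.array(c['xyz'])
def ray(c,u,v):
    K,R,t=M(c); d=R@np.linalg.solve(K,[u,v,1.]); return t,d
def onz(c,u,v,z):
    t,d=ray(c,u,v); return t+d*(z-t[2])/d[2]
def proj(c,p):
    K,R,t=M(c); q=K@(R.T@(np.array(p)-t)); return q[:2]/q[2]
E
python3 - <<'E'
from h import *
for n in ['scene','top','wrist']:
    c=snap(n,n+'0.png'); print(n,c['xyz'],c['rotation'],c['camera_matrix'])
print(read_state())
E
```

```text
pics
scene [  95.88993183 -489.23277387  779.0503561 ] [ 0.89335908 -0.2609549   0.11302074 -0.34790574] [[563.55237892   0.         315.4010564 ]
 [  0.         563.55237892 244.79007748]
 [  0.           0.           1.        ]]
top [367.89661551  29.54220925 994.82519522] [-0.7052691   0.70708035 -0.02474363  0.04495144] [[561.25066601   0.         318.55901063]
 [  0.         561.25066601 238.24285774]
 [  0.           0.           1.        ]]
wrist [110.17429499 643.6921445  372.50061311] [0.78847827 0.60029775 0.08010584 0.10736706] [[380.99638163   0.         327.33157145]
 [  0.         380.99638163 242.70714259]
 [  0.           0.           1.        ]]
{'t': 0.15, 'joints': array([-1.39778813,  0.38364978,  0.04383535,  1.59922998, -0.01793125,
        1.16118313, -0.04990451]), 'qvel': array([-5.33069907e-04, -8.58760144e-04, -8.26816853e-04, -6.69408966e-03,
        2.59572596e-04, -2.20188890e-03,  5.25297640e-06]), 'tau': array([ 2.11963466e-03, -4.34054267e+01,  1.02679174e+00, -2.49975908e+01,
        1.07483179e-02,  7.26719867e-03,  1.14833574e-05]), 'ee_pos': array([173.67167552, 625.62121518, 241.16620311]), 'ee_rot': array([ 1.34957382e-01,  9.90850859e-01, -1.03395217e-03, -1.03383564e-04]), 'force': array([0.0862727 , 0.33308644, 0.18110567]), 'wrist_torque': array([-0.04328831, -0.03576103,  0.04658643]), 'grip_width': 85.72169996490125}
```

View pics/scene0.png

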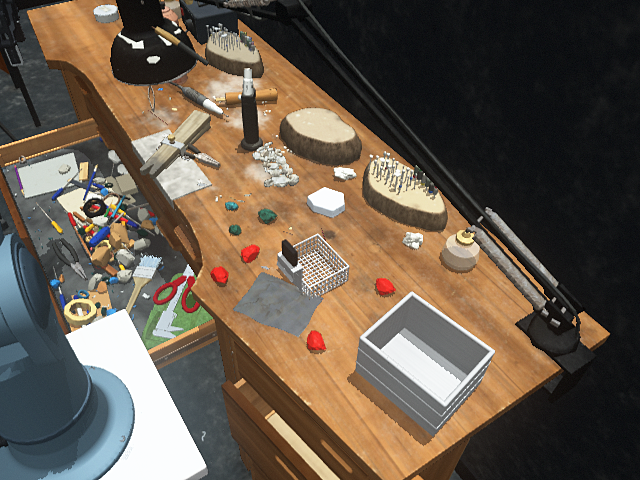

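View pics/top0.png

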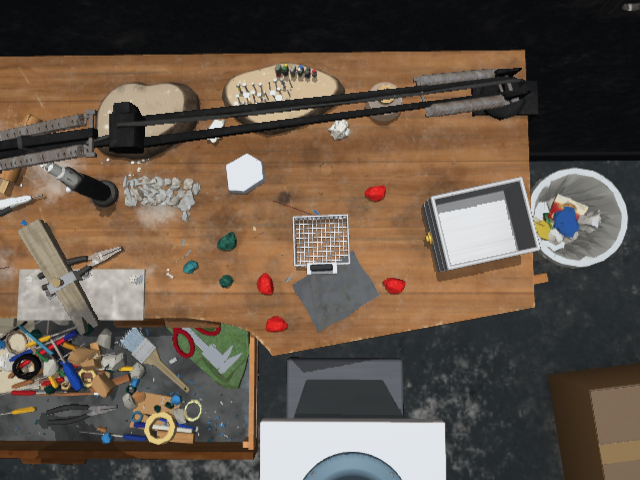

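View pics/wrist0.png

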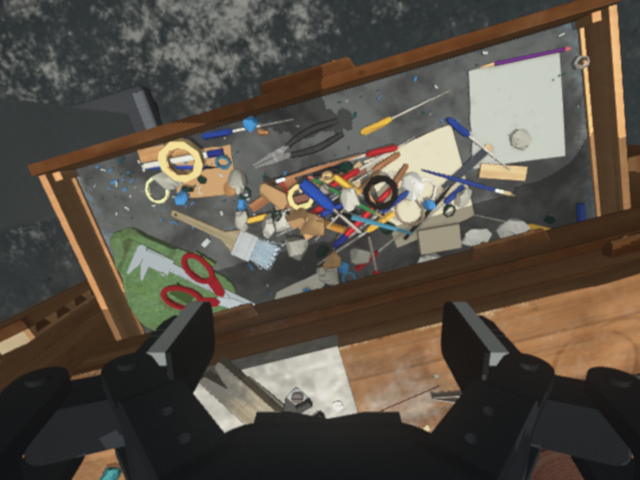

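The top view shows the tank at about (480,225), the basket at (321,240) with its grip at (321,268), on the robot side. The candidate stones are at (227,241), (190,267) and (226,281), and there are several red decoys. I'll measure these next.

```bash
python3 - <<'E'
from h import *
c=load('top0'); s=load('scene0')
for nm,c in (('top',c),('scene',s)):
    hsv=cv2.cvtColor(c['f'],cv2.COLOR_RGB2HSV)
    m=cv2.inRange(hsv,(75,80,20),(100,255,255))
    n,l,st,ce=cv2.connectedComponentsWithStats(m)
    for i in range(1,n):
        if st[i,4]>30:
            ys,xs=np.nonzero(l==i); r=cv2.minAreaRect(np.c_[xs,ys].astype(np.float32))
            print(nm,st[i],ce[i].round(1),onz(c,*ce[i],8).round(0),r)
t=load('top0')['f']; cv2.imwrite('pics/crop1.png',cv2.cvtColor(cv2.resize(t[195:295,170:370],None,fx=4,fy=4,interpolation=cv2.INTER_CUBIC),cv2.COLOR_RGB2BGR))
cv2.imwrite('pics/crop2.png',cv2.cvtColor(cv2.resize(t[170:290,400:550],None,fx=5,fy=5,interpolation=cv2.INTER_CUBIC),cv2.COLOR_RGB2BGR))
t=s['f']; cv2.imwrite('pics/crop3.png',cv2.cvtColor(cv2.resize(t[185:315,210:360],None,fx=5,fy=4.5,interpolation=cv2.INTER_CUBIC),cv2.COLOR_RGB2BGR))
E
```

```text
top [217 232  19  18 233] [227.1 241.7] [460. 220.   8.] ((226.98529052734375, 242.80882263183594), (14.40588092803955, 20.4083309173584), 59.03623962402344)
top [183 261  15  12 127] [190.  266.6] [416. 285.   8.] ((190.00001525878906, 266.5000305175781), (9.995121002197266, 14.524161338806152), 38.65980911254883)
top [220 275  13  12 109] [225.7 280.7] [391. 222.   8.] ((225.50003051757812, 280.5000305175781), (10.28591251373291, 12.074766159057617), 63.43495178222656)
top [ 18 325  36  31 204] [ 36.  338.1] [291. 556.   8.] ((37.91595458984375, 337.2389221191406), (43.4613037109375, 10.818290710449219), 41.18592834472656)
top [ 84 325  10  10  44] [ 89.1 329.7] [305. 462.   8.] ((87.75000762939453, 330.25), (5.656853675842285, 10.60660171508789), 45.0)
top [126 385  10  10  36] [130.4 389.2] [203. 385.   8.] ((130.50001525878906, 389.0000305175781), (7.77817440032959, 9.192387580871582), 45.0)
top [ 45 386  12   8  63] [ 49.7 389.5] [202. 527.   8.] ((49.74999237060547, 389.75), (9.946918487548828, 7.71743631362915), 30.963754653930664)
scene [111 195  14  23  56] [117.7 206.1] [225. 397.   8.] ((117.9101333618164, 205.94383239746094), (2.543994903564453, 25.01595115661621), 32.00538635253906)
scene [225 202  13   8  75] [230.9 205.4] [415. 282.   8.] ((231.0, 205.5), (7.0, 12.0), 90.0)
scene [258 209  19  12 115] [266.3 214. ] [463. 223.   8.] ((266.9615478515625, 213.80767822265625), (10.59027099609375, 17.25821876525879), 78.69007110595703)
scene [229 225  12  10  58] [234.8 228.9] [391. 219.   8.] ((234.95001220703125, 229.15000915527344), (10.75174331665039, 7.905693531036377), 18.43494987487793)
scene [ 54 410  12  13  32] [ 59.1 415.8] [ 2. 16.  8.] ((59.049991607666016, 415.6500244140625), (10.11928939819336, 9.803060531616211), 71.56504821777344)
```

View pics/crop1.png

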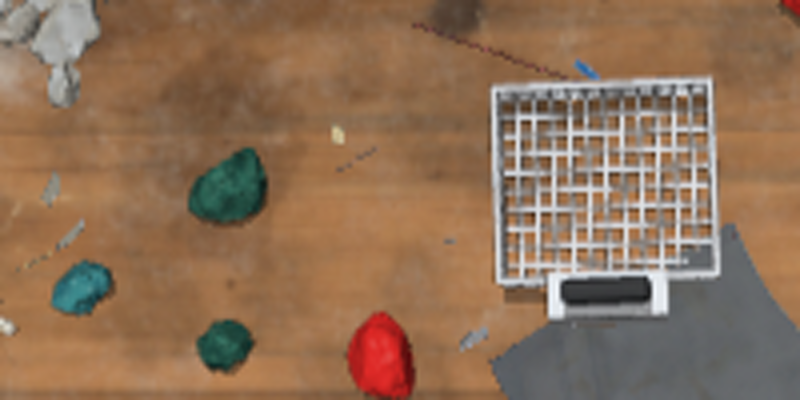

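View pics/crop2.png

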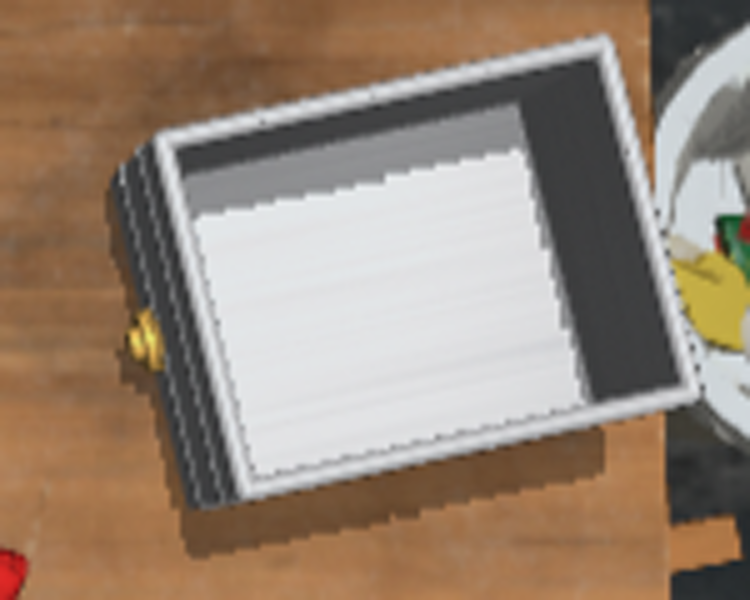

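View pics/crop3.png

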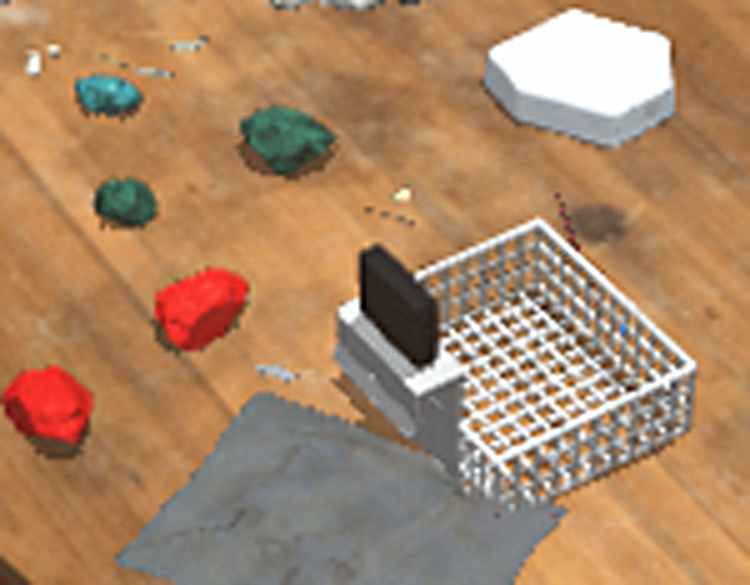

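```bash
python3 - <<'E'
from h import *
c=load('top0')
b=[onz(c,170+x/4-.375,195+y/4-.375,40) for x,y in [(494,89),(711,80),(719,272),(501,283)]]
print(np.round(b)); print('bc',np.mean(b,0)); b=np.array(b)
for i,j in ((0,1),(1,2),(2,3),(3,0)):
    d=b[j]-b[i]; print(np.linalg.norm(d),np.degrees(np.arctan2(d[1],d[0])))
hsv=cv2.cvtColor(c['f'],cv2.COLOR_RGB2HSV)
g=cv2.inRange(c['f'],(0,0,0),(60,60,60))[255:285,295:350]
n,l,st,ce=cv2.connectedComponentsWithStats(g);print(st[1:],ce[1:]+[295,255])
for i in range(1,n):
    if st[i,4]>50: print('grip top',onz(c,*(ce[i]+[295,255]),102))
t=[onz(c,400+x/5-.4,170+y/5-.4,98) for x,y in [(167,141),(600,50),(685,387),(247,487)]]
t=np.array(t);print(t.round(),'tc',t.mean(0))
for i,j in ((0,1),(1,2),(2,3),(3,0)):
    d=t[j]-t[i]; print(np.linalg.norm(d),np.degrees(np.arctan2(d[1],d[0])))
m=cv2.inRange(hsv,(75,80,20),(100,255,255))
n,l,st,ce=cv2.connectedComponentsWithStats(m)
for i in range(1,n):
    if st[i,4]>200 and st[i,0]>200:
        ys,xs=np.nonzero(l==i); P=np.array([onz(c,x,y,7)[:2] for x,y in zip(xs,ys)])
        r=cv2.minAreaRect(P.astype(np.float32)); print(r)
        w,v=np.linalg.eigh(np.cov(P.T)); print(w,v,np.degrees(np.arctan2(v[1],v[0])),P.mean(0))
        for a in range(0,180,10):
            e=np.radians(a);q=P@[np.cos(e),np.sin(e)];print(a,round(np.ptp(q)+1.8),round((q.max()+q.min())/2),end='; ')
E
```

```text
[[500. 101.  40.]
 [503.   7.  40.]
 [421.   4.  40.]
 [416.  97.  40.]]
bc [459.77042642  52.38564572  40.        ]
93.24039268319021 -87.8995213249648
82.41935639662425 -177.9930737652951
92.90595500893613 92.73646065673564
83.45073279540622 2.241631142469905
[[16 10 17  1 17]
 [16 10 22  6 59]] [[319.        265.       ]
 [321.3559322 268.6779661]]
grip top [407.61971894  50.65127083 102.        ]
[[ 521. -129.   98.]
 [ 550. -268.   98.]
 [ 441. -291.   98.]
 [ 410. -152.   98.]] tc [ 480.66553111 -209.96687145   98.        ]
141.91648860036187 -78.31434452509974
111.07355987724074 -168.1638687691992
142.34111861127445 102.73120383718346
113.67056307163128 11.630603464236142
((458.1676025390625, 220.5465850830078), (25.918935775756836, 36.10249328613281), 31.02787208557129)
[43.58281753 86.02246128] [[-0.82139606 -0.57035822]
 [-0.57035822  0.82139606]] [-145.22479036  124.77520964] [460.11915299 220.39103342]
0 32 462; 10 31 493; 20 29 508; 30 28 507; 40 29 492; 50 31 463; 60 31 420; 70 32 364; 80 33 298; 90 34 222; 100 36 139; 110 37 51; 120 38 -38; 130 38 -127; 140 38 -211; 150 38 -290; 160 36 -359; 170 34 -417;
```

Call:
play_rows(targets=[-46,-38,0,0,70,-46,-38,0,0,70,-46,-38,0,0,70,-46,-38,5,0,70,-46,-38,10,0,70,-46,-38,10,0,70,-46,-38,10,0,70,-46,-38,10,0,70], force=40)

```text
t: 1.15
ee_pos: [451.3, 229.6, 193.3]
ee_rot: [0.128, 0.992, 0.001, -0.001]
force: [0.8, 0.5, -1.1]
grip_width: 59.9
```

Call:
play_rows(targets=[0,0,0,0.185,70,0,0,0,0.185,70,0,0,0,0.185,70,0,0,0,0.185,70,0,0,0,0,70])

```text
t: 1.78
ee_pos: [453.6, 219.7, 191.1]
ee_rot: [0.483, 0.876, -0.002, -0.001]
force: [-0.2, 0.2, 0.3]
grip_width: 59.6
```

```bash
cat >> h.py <<'E'
from scipy.spatial.transform import Rotation as Q
def tool():
    s=read_state(); R=Q.from_quat(s['ee_rot']).as_matrix(); return s,R
def todelta(goal,ang=None):
    s,R=tool(); d=R.T@(np.array(goal)-s['ee_pos']); a=np.degrees(np.arctan2(R[1,1],R[0,1]))
    print('t',s['t'],'pos',s['ee_pos'].round(1),'yang',a.round(1),'tool delta',d.round(1), 'turn',None if ang is None else round(-np.radians((ang-a+90)%180-90),3),'f',s['force'].round(1),'w',round(s['grip_width'],1), 'q6',s['joints'][6].round(2))
E
python3 - <<'E'
from h import *
snap('wrist','w1.png'); snap('top','t1.png')
todelta([459,220,60],32)
E
```

```text
t 1.875 pos [453.7 219.8 191.2] yang 32.3 tool delta [ -2.6   5.2 131.1] turn 0.005 f [-0.1  0.4  0.1] w 59.5 q6 0.11
```

View pics/w1.png

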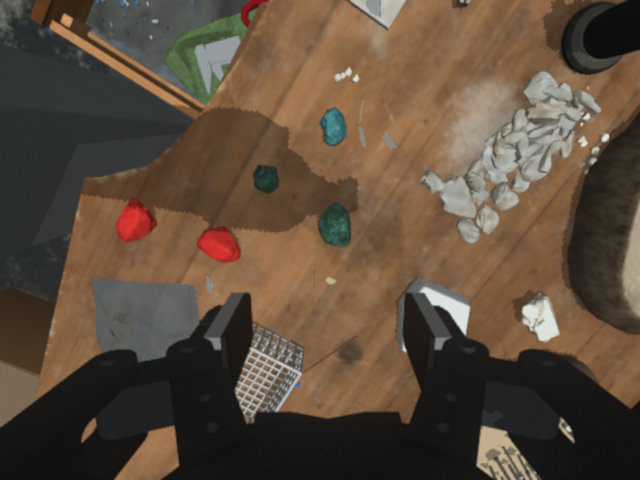

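The wrist view shows the malachite at (335,225) between the two jaws, with its long axis roughly along tool x. I'll cross-check its position from this view.

```bash
python3 - <<'E'
from h import *
c=load('w1'); hsv=cv2.cvtColor(c['f'],cv2.COLOR_RGB2HSV)
m=cv2.inRange(hsv,(70,60,15),(100,255,255))
n,l,st,ce=cv2.connectedComponentsWithStats(m)
for i in range(1,n):
    if st[i,4]>150:
        ys,xs=np.nonzero(l==i); P=np.array([onz(c,x,y,7)[:2] for x,y in zip(xs,ys)])
        r=cv2.minAreaRect(P.astype(np.float32)); print(st[i],P.mean(0).round(1),r)
todelta([459,220,60],32)
E
```

```text
[321 108  25  37 679] [417.8 285.4] ((417.6600341796875, 285.607421875), (18.321117401123047, 27.127796173095703), 45.60811996459961)
[254 166  24  26 474] [392.6 221.6] ((392.63275146484375, 221.38136291503906), (18.765308380126953, 20.366191864013672), 32.3123664855957)
[319 203  30  43 967] [462.2 218.6] ((460.51800537109375, 218.76824951171875), (24.59664535522461, 36.5244255065918), 33.1009407043457)
t 1.875 pos [453.7 219.8 191.2] yang 32.3 tool delta [ -2.6   5.2 131.1] turn 0.005 f [-0.1  0.4  0.1] w 59.5 q6 0.11
```

Call:
play_rows(targets=[-2,3,50,0,70,-1,2,50,0,70,0,0,40,0,65,0,0,18,0,60,0,0,0,0,60])

```text
t: 2.5
ee_pos: [461.5, 223.0, 30.5]
ee_rot: [0.476, 0.879, 0.001, -0.0]
force: [0.6, -0.7, -0.5]
grip_width: 51.1
```

```bash
python3 - <<'E'
from h import *
snap('wrist','w2.png')
todelta([460,219.5,15],33)
E
```

```text
t 2.55 pos [462.1 223.4  31.3] yang 33.1 tool delta [-2.1 -3.9 16.3] turn 0.001 f [0.1 0.4 1.2] w 51.1 q6 0.26
```

View pics/w2.png

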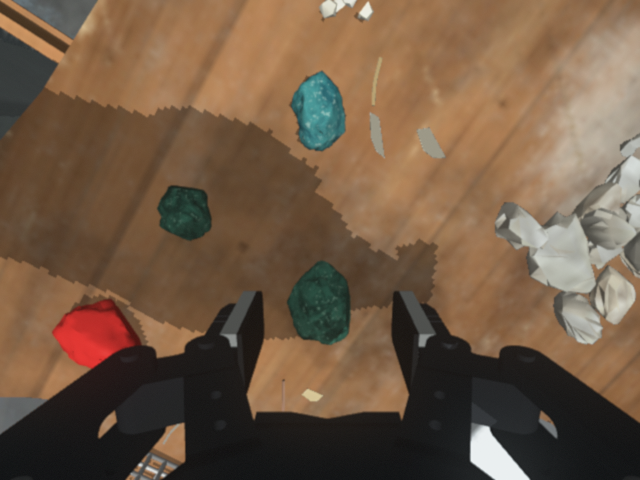

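Call:
play_rows(targets=[-2,-3,10,0,60,0,0,6,0,58,0,0,0,0,55])

```text
t: 2.92
ee_pos: [462.8, 221.2, 16.9]
ee_rot: [0.476, 0.879, 0.004, 0.001]
force: [-0.9, 0.5, 0.3]
grip_width: 47.3
```

```bash
python3 - <<'E'
from h import *
todelta([460,219.5,15],33)
E
```

```text
t 2.925 pos [462.8 221.2  16.9] yang 33.2 tool delta [ 0.1 -3.3  1.9] turn 0.003 f [-0.9  0.5  0.3] w 47.3 q6 0.28
```

Call:
play_rows(targets=[0,-2,3,0,50,0,-1,1,0,40,0,0,0,0,20,0,0,0,0,10,0,0,0,0,10,0,0,0,0,10])

```text
t: 3.68
ee_pos: [460.9, 220.0, 13.7]
ee_rot: [0.476, 0.88, 0.005, 0.002]
force: [0.0, 0.1, -0.4]
grip_width: 25.1
```

```bash
python3 - <<'E'
from h import *
todelta([460,219.5,15],33)
snap('wrist','w3.png')
E
```

```text
t 3.675 pos [460.9 220.   13.7] yang 33.2 tool delta [ 0.1 -1.  -1.3] turn 0.003 f [ 0.   0.1 -0.4] w 25.1 q6 0.28
```

View pics/w3.png

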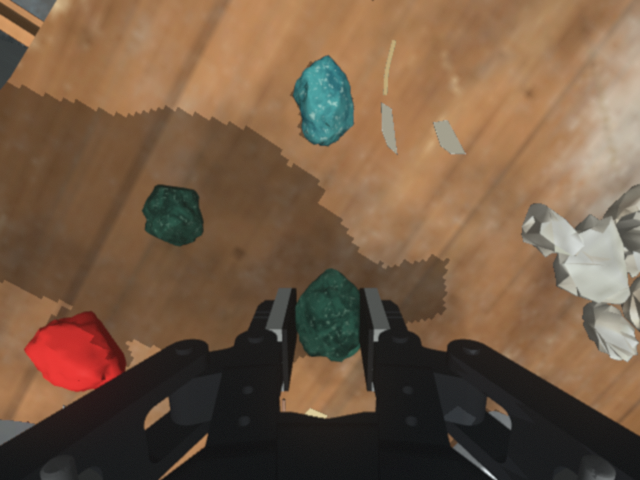

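Call:
play_rows(targets=[0,0,-40,0,10,0,0,-50,0,10,0,0,-50,-0.18,10,0,0,0,-0.18,10,0,0,0,-0.18,10,0,0,0,-0.18,10,0,0,0,-0.18,10,0,0,0,-0.12,10])

```text
t: 4.72
ee_pos: [458.9, 218.6, 157.7]
ee_rot: [-0.031, 1.0, 0.003, 0.004]
force: [-1.0, 0.9, 0.2]
grip_width: 25.1
```

```bash
python3 - <<'E'
from h import *
todelta([470,52.8,145],92.4)
E
```

```text
t 4.725 pos [458.9 218.6 157.7] yang 93.5 tool delta [  -0.7 -166.2   11.7] turn 0.02 f [-1.   0.9  0.2] w 25.1 q6 1.17
```

Call:
play_rows(targets=[0,-45,3,0.01,10,0,-45,3,0.01,10,0,-45,3,0,10,0,-25,0,0,10,0,0,0,0,10])

```text
t: 5.35
ee_pos: [467.1, 55.3, 147.1]
ee_rot: [-0.022, 1.0, 0.004, 0.004]
force: [-0.1, 0.5, 0.1]
grip_width: 25.5
```

```bash
python3 - <<'E'
from h import *
snap('wrist','w4.png');snap('top','t4.png')
todelta([470,52.8,19],92.4)
E
```

```text
t 5.45 pos [467.2  58.1 147.1] yang 92.8 tool delta [ -1.4  -6.6 128.1] turn 0.007 f [-0.6  0.3 -0.9] w 25.1 q6 1.49
```

View pics/w4.png

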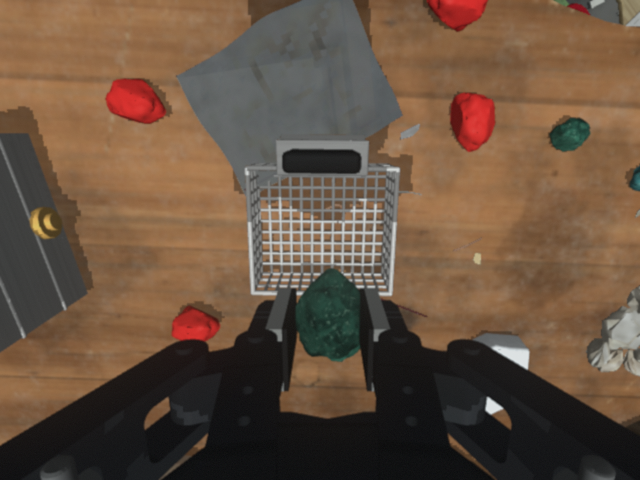

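View pics/t4.png

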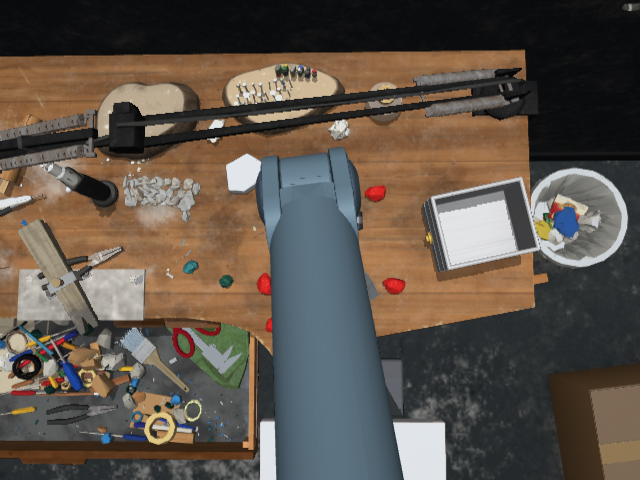

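The stone is held. In the wrist view the basket rim runs from (247,168) to (394,292), with the grip at (321,160). I'll cross-check the basket position from this.

```bash
python3 - <<'E'
from h import *
c=load('w4')
b=np.array([onz(c,x,y,40) for x,y in [(249,170),(398,170),(392,291),(253,292)]])
print(b.round(),b.mean(0)); print('grip',onz(c,321,160,104))
E
```

```text
[[423.   6.  40.]
 [419.  98.  40.]
 [500. 101.  40.]
 [504.   8.  40.]] [461.60412516  53.04312325  40.        ]
grip [411.21728521  50.19951487 104.        ]
```

Call:
play_rows(targets=[-3,-5,30,0,10,0,0,35,0,10,0,0,20,0,10,0,0,0,0,10])

```text
t: 5.95
ee_pos: [473.2, 63.3, 61.0]
ee_rot: [-0.031, 0.999, 0.007, 0.006]
force: [0.6, -0.3, -0.6]
grip_width: 25.0
```

```bash
python3 - <<'E'
from h import *
snap('wrist','w5.png');snap('scene','s5.png')
todelta([471,53,18],92.4)
s=load('s5')['f']; cv2.imwrite('pics/s5c.png',cv2.cvtColor(cv2.resize(s[140:320,200:400],None,fx=3.5,fy=3.2,interpolation=cv2.INTER_CUBIC),cv2.COLOR_RGB2BGR))
E
```

```text
t 6.05 pos [474.8  63.2  62.6] yang 93.5 tool delta [  5.2 -10.6  44.4] turn 0.019 f [ 0.2 -0.6 -0.2] w 24.9 q6 1.59
```

View pics/s5c.png

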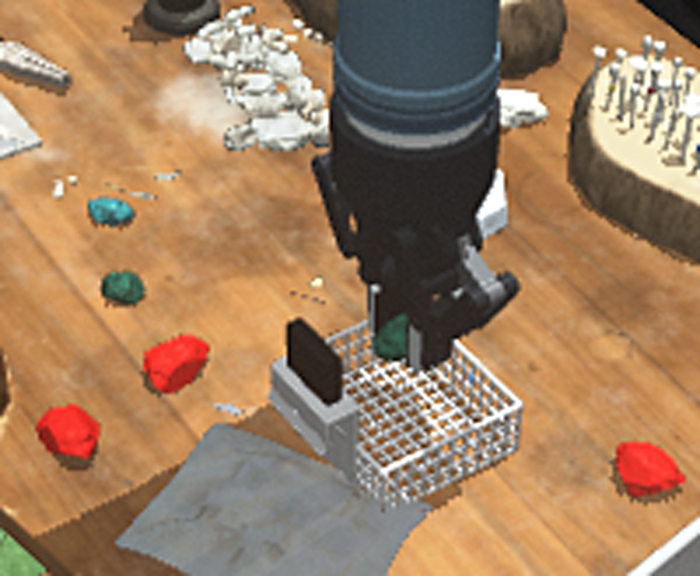

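View pics/w5.png

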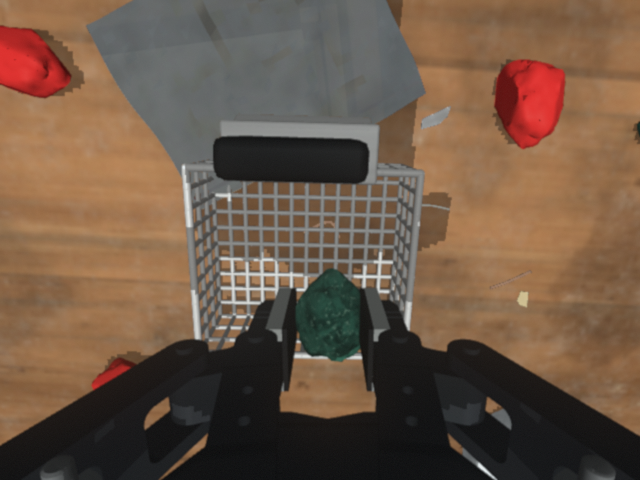

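Call:
play_rows(targets=[3,-7,0,0.01,10,2,-4,5,0.01,10,0,0,5,0,10,0,0,0,0,10])

```text
t: 6.55
ee_pos: [472.6, 52.1, 54.4]
ee_rot: [-0.02, 1.0, 0.008, 0.011]
force: [-0.2, 0.3, -0.1]
grip_width: 25.0
```

```bash
python3 - <<'E'
from h import *
todelta([471,53,18],92.4)
E
```

```text
t 6.55 pos [472.6  52.1  54.4] yang 92.3 tool delta [ 2.3  0.4 36.4] turn -0.002 f [-0.2  0.3 -0.1] w 25.0 q6 1.61
```

Call:
play_rows(targets=[1,0,12,0,10,0,0,10,0,10,0,0,6,0,10,0,0,0,0,10])

```text
t: 7.05
ee_pos: [471.7, 52.7, 23.9]
ee_rot: [-0.02, 1.0, 0.008, 0.01]
force: [-0.1, -0.2, -0.7]
grip_width: 25.1
```

```bash
python3 - <<'E'
from h import *
todelta([471,53,18],92.4)
E
```

```text
t 7.05 pos [471.7  52.7  23.9] yang 92.3 tool delta [0.9 0.2 5.9] turn -0.002 f [-0.1 -0.2 -0.7] w 25.1 q6 1.64
```

Call:
play_rows(targets=[0,0,4,0,10,0,0,2.5,0,10,0,0,1,0,10,0,0,0,0,10])

```text
t: 7.55
ee_pos: [472.4, 52.9, 17.1]
ee_rot: [-0.02, 1.0, 0.009, 0.01]
force: [-1.2, 0.3, 0.3]
grip_width: 24.7
```

```bash
python3 - <<'E'
from h import *
todelta([471,53,18],92.4)
E
```

```text
t 7.55 pos [472.4  52.9  17.1] yang 92.3 tool delta [ 1.4  0.2 -1. ] turn -0.002 f [-1.2  0.3  0.3] w 24.7 q6 1.65
```

Call:
play_rows(targets=[0,0,0,0,35,0,0,0,0,42,0,0,0,0,45,0,0,-15,0,45,0,0,-30,0,45,0,0,-45,0,45,0,0,-45,0,45,0,0,0,0,50])

```text
t: 8.55
ee_pos: [470.7, 50.2, 159.5]
ee_rot: [-0.019, 1.0, 0.009, 0.012]
force: [-0.2, -0.4, -0.7]
grip_width: 42.8
```

```bash
python3 - <<'E'
from h import *
snap('wrist','w6.png')
todelta([411,50.4,150],2.3)
E
```

```text
t 8.6 pos [469.   50.1 157.5] yang 92.2 tool delta [58.1  2.5  6.4] turn 1.57 f [-0.5  0.1  0.7] w 42.6 q6 1.5
```

View pics/w6.png

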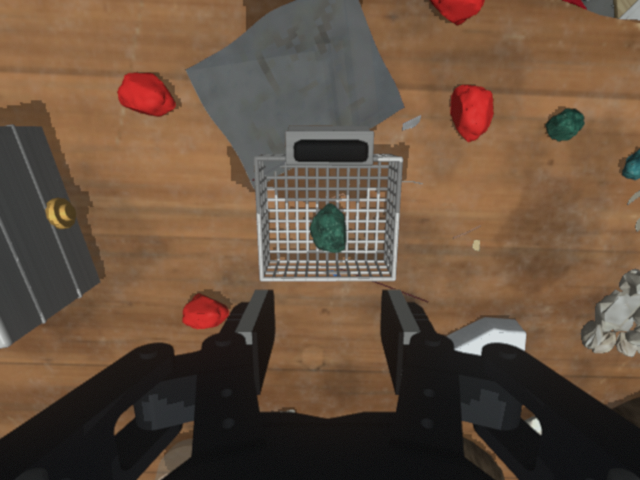

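The stone is sitting in the basket at (330,228). Next I'll move above the grip and turn 90°.

Call:
play_rows(targets=[30,1,0,0,50,26,1,0,0,50,0,0,0,0.18,50,0,0,0,0.18,50,0,0,0,0.18,50,0,0,0,0.18,50,0,0,0,0.18,50,0,0,0,0.18,50,0,0,0,0.18,50,0,0,0,0.18,50])

```text
t: 9.85
ee_pos: [397.0, 46.4, 144.4]
ee_rot: [0.663, 0.749, -0.0, -0.006]
force: [-0.3, 0.2, 0.4]
grip_width: 42.8
```

```bash
python3 - <<'E'
from h import *
snap('wrist','w7.png')
todelta([411,50.4,150],2.3)
E
```

```text
t 9.9 pos [396.7  46.4 144.2] yang 6.7 tool delta [ 2.4 14.6 -5.9] turn 0.077 f [ 0.1 -0.4  0.5] w 42.7 q6 -0.07
```

View pics/w7.png

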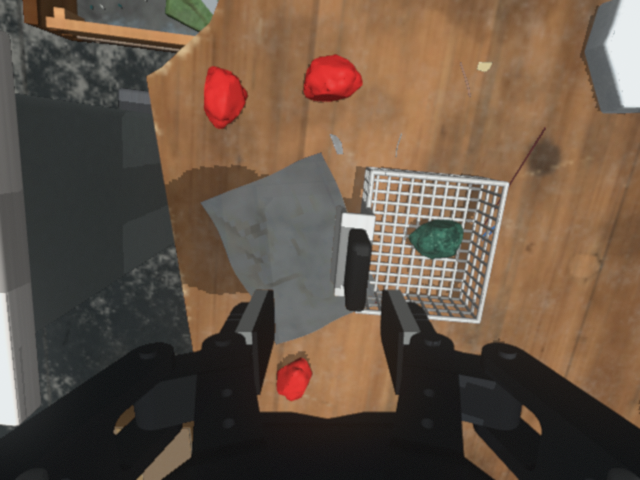

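Call:
play_rows(targets=[1,7,-5,0.05,50,1,7,0,0.03,50,0,0,0,0,50])

```text
t: 10.28
ee_pos: [408.0, 48.9, 146.4]
ee_rot: [0.693, 0.721, -0.004, -0.007]
force: [-0.4, -0.5, -0.5]
grip_width: 42.4
```

```bash
python3 - <<'E'
from h import *
c=snap('wrist','w8.png')
todelta([410.5,50.4,86],2.3)
c=load('w8');f=c['f']
g=(f.max(2)<50).astype(np.uint8); g[:200]=0; g[330:]=0; g[:,:290]=0; g[:,410:]=0
n,l,st,ce=cv2.connectedComponentsWithStats(g)
for i in range(1,n):
    if st[i,4]>200: print(st[i],ce[i])
E
```

```text
t 10.325 pos [407.6  48.8 146.3] yang 2.3 tool delta [ 1.1  4.  60.3] turn 0.0 f [-1.2 -0.9  1.1] w 42.6 q6 -0.14
[ 327  230   18   80 1376] [335.29651163 269.61337209]
[381 291  22  39 515] [388.81941748 314.16893204]
```

View pics/w8.png

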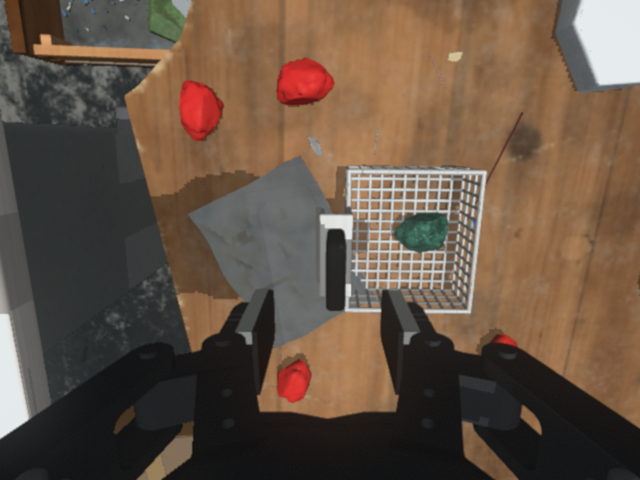

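```bash
python3 - <<'E'
from h import *
c=load('w8')
print(onz(c,336,231,104),onz(c,336,309,104),onz(c,335.5,270,104))
E
```

```text
[411.57904837  74.14911314 104.        ] [413.46101499  34.37323312 104.        ] [412.25236926  54.80923357 104.        ]
```

Call:
play_rows(targets=[2,4,15,0,50,0,0,20,0,50,0,0,0,0,50])

```text
t: 10.7
ee_pos: [410.1, 51.0, 110.0]
ee_rot: [0.692, 0.722, -0.004, -0.008]
force: [-0.5, -0.5, -0.5]
grip_width: 43.1
```

```bash
python3 - <<'E'
from h import *
c=snap('wrist','w9.png')
todelta([411.3,51.2,86],2.3)
E
```

```text
t 10.75 pos [411.1  51.2 110.8] yang 2.5 tool delta [-0.2  0.6 24.8] turn 0.003 f [0.5 0.1 0.2] w 42.8 q6 -0.09
```

View pics/w9.png

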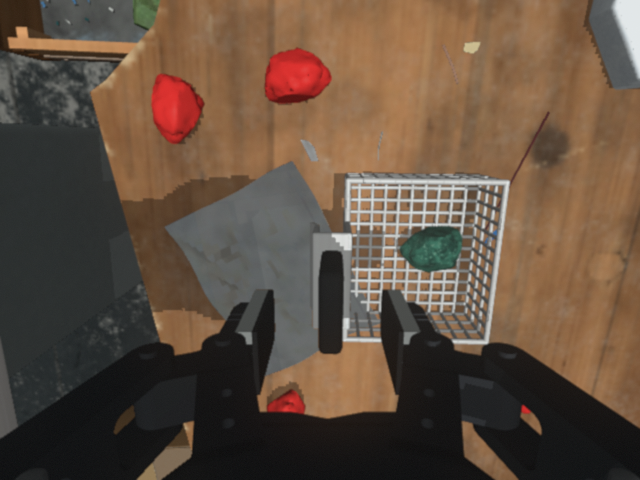

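Call:
play_rows(targets=[0,0,14,0,50,0,0,9,0,50,0,0,0,0,50])

```text
t: 11.12
ee_pos: [411.6, 51.6, 87.5]
ee_rot: [0.691, 0.722, -0.002, -0.007]
force: [-0.2, -0.2, -0.1]
grip_width: 42.6
```

```bash
python3 - <<'E'
from h import *
todelta([411.3,51.2,86],2.3)
E
```

```text
t 11.125 pos [411.6  51.6  87.5] yang 2.5 tool delta [-0.4 -0.3  1.5] turn 0.004 f [-0.2 -0.2 -0.1] w 42.6 q6 -0.06
```

Call:
play_rows(targets=[0,0,0,0,30,0,0,0,0,10,0,0,0,0,0,0,0,0,0,0,0,0,0,0,0], force=90)

```text
t: 11.75
ee_pos: [412.5, 51.3, 88.5]
ee_rot: [0.692, 0.722, -0.002, -0.007]
force: [-0.3, -0.7, -0.4]
grip_width: 8.5
```

```bash
python3 - <<'E'
from h import *
todelta([411.3,51.2,86],2.3)
E
```

```text
t 11.75 pos [412.5  51.3  88.5] yang 2.4 tool delta [-0.  -1.1  2.5] turn 0.002 f [-0.3 -0.7 -0.4] w 8.5 q6 -0.06
```

Call:
play_rows(targets=[0,0,-10,0,0,0,0,-15,0,0,0,0,0,0,0])

```text
t: 12.12
ee_pos: [410.9, 51.2, 113.7]
ee_rot: [0.691, 0.722, -0.003, -0.008]
force: [1.0, 1.0, -2.2]
grip_width: 8.8
```

```bash
python3 - <<'E'
from h import *
todelta([411.3,51.2,86],2.3)
snap('wrist','w10.png');snap('scene','s10.png')
s=load('s10')['f']; cv2.imwrite('pics/s10c.png',cv2.cvtColor(cv2.resize(s[140:320,200:400],None,fx=3.5,fy=3.2,interpolation=cv2.INTER_CUBIC),cv2.COLOR_RGB2BGR))
E
```

```text
t 12.125 pos [410.9  51.2 113.7] yang 2.5 tool delta [-0.2  0.8 27.7] turn 0.004 f [ 1.   1.  -2.2] w 8.8 q6 -0.09
```

View pics/s10c.png

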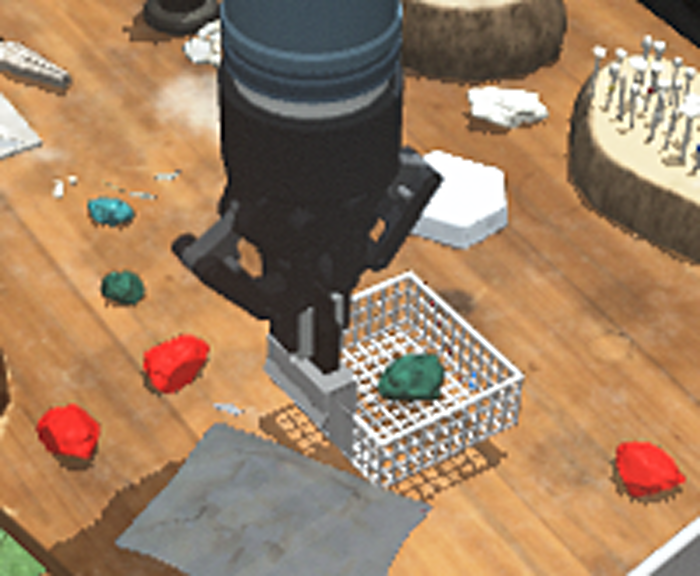

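View pics/w10.png

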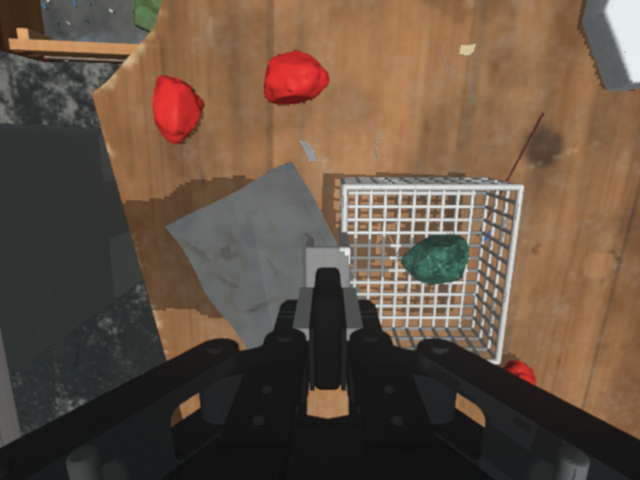

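Call:
play_rows(targets=[0,0,-30,0,0,0,0,-35,0,0,0,0,-30,0,0,-20,0,-10,0,0,-35,0,0,-0.03,0,-40,0,0,-0.03,0,-40,0,0,-0.03,0,-40,0,0,-0.03,0,-30,0,0,-0.03,0,0,0,0,0,0])

```text
t: 13.48
ee_pos: [421.0, -168.8, 209.4]
ee_rot: [0.635, 0.772, -0.013, -0.014]
force: [-0.3, -0.1, -1.9]
grip_width: 8.6
```

```bash
python3 - <<'E'
from h import *
todelta([424.4,-222,213],11.9)
snap('wrist','w11.png')
E
```

```text
t 13.475 pos [ 421.  -168.8  209.4] yang 11.2 tool delta [-52.8  -7.1  -3.6] turn -0.013 f [-0.3 -0.1 -1.9] w 8.6 q6 0.52
```

View pics/w11.png

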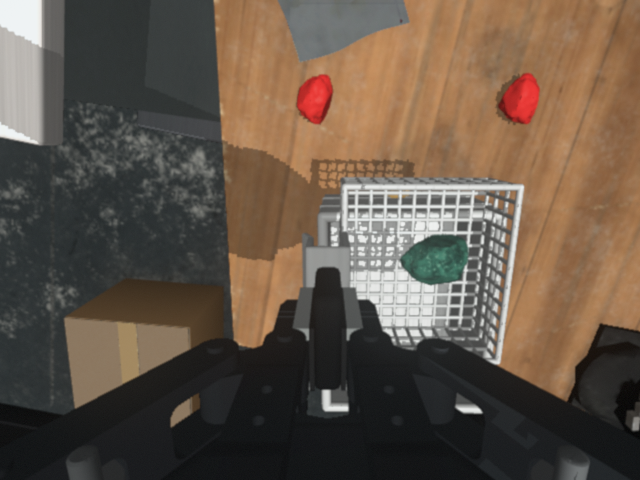

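Call:
play_rows(targets=[-25,-3,-4,-0.006,0,-22,-3,-2,-0.006,0,-6,0,0,0,0,0,0,0,0,0])

```text
t: 14.02
ee_pos: [422.4, -216.9, 211.1]
ee_rot: [0.627, 0.778, -0.014, -0.02]
force: [0.2, 0.4, -2.0]
grip_width: 8.3
```

```bash
python3 - <<'E'
from h import *
todelta([424.4,-222,213],11.9)
for n in ('wrist','scene','top'): snap(n,n[0]+'12.png')
s=load('s12')['f']; cv2.imwrite('pics/s12c.png',cv2.cvtColor(cv2.resize(s[200:450,300:520],None,fx=3,fy=2.4,interpolation=cv2.INTER_CUBIC),cv2.COLOR_RGB2BGR))
E
```

```text
t 14.025 pos [ 422.4 -216.9  211.1] yang 12.3 tool delta [-5.4  0.7 -2. ] turn 0.007 f [ 0.2  0.4 -2. ] w 8.3 q6 0.68
```

View pics/s12c.png

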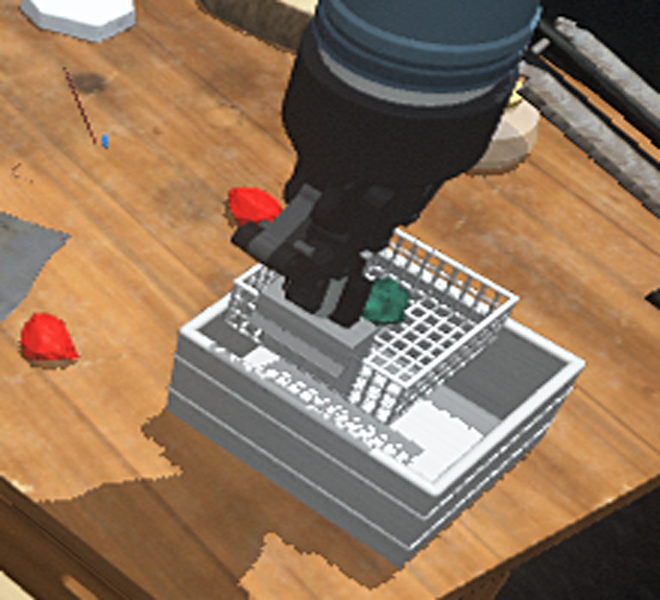

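View pics/w12.png

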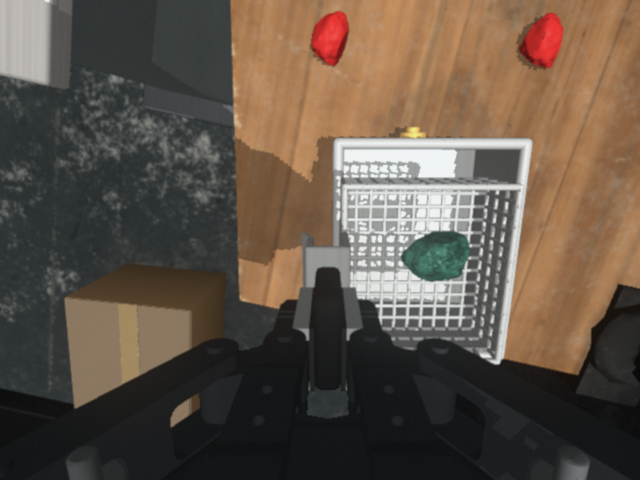

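View pics/t12.png

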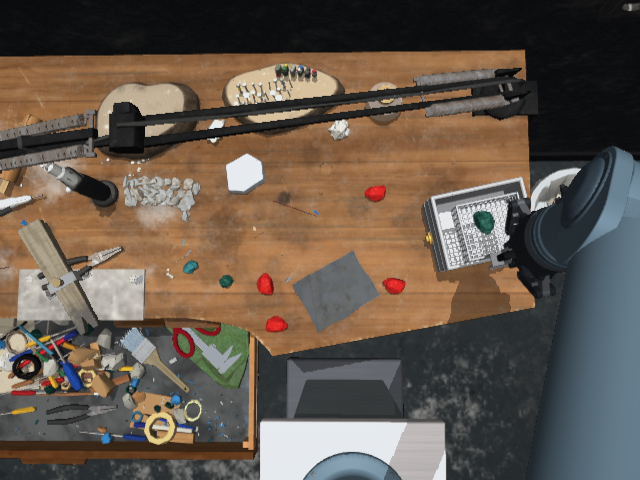

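The wrist view shows tank rim corners at about (338,143) and (527,143), with the basket above the tank and the stone in it. I'll refine the rim position from these.

```bash
python3 - <<'E'
from h import *
c=load('w12'); f=c['f']
a=onz(c,338.5,144,98);b=onz(c,527,144,98); print(a,b,np.linalg.norm(b-a), np.degrees(np.arctan2(*(b-a)[1::-1])))
# near rim, lower: 
p=onz(c,337,225,98); print(p, 'dir',np.degrees(np.arctan2(*(a-p)[1::-1])))
t=load('t12')
q=[onz(t,*uv,98) for uv in [(432.5,197.5),(519.5,179.5),(448.5,266.5)]]
print(np.round(q,1))
n=-np.array([np.cos(np.radians(11.9)),np.sin(np.radians(11.9))])
e=np.array([-n[1],n[0]])
# old centre's near wall
m=np.array([480.7,-210])+57.5*n
for x in (a,p,q[2],m,q[0],b,q[1]): print('n',((x[:2]-m)@n).round(1),'along',((x[:2]-m)@e).round(1))
s=read_state(); print('tcp n',(s['ee_pos'][:2]-m)@n,(s['ee_pos'][:2]-m)@e)
R=Q.from_quat(s['ee_rot']).as_matrix(); print(R.round(3))
cv2.imwrite('pics/w12c.png',cv2.cvtColor(cv2.resize(f[120:370,280:560],None,fx=2.8,fy=2.4,interpolation=cv2.INTER_CUBIC),cv2.COLOR_RGB2BGR))
E
```

```text
[ 411.38850314 -153.24844945   98.        ] [ 523.60582604 -128.65780551   98.        ] 114.88005626994514 12.360088830391888
[ 421.83078614 -203.74891792   98.        ] dir 101.68274341551573
[[ 521.8 -128.3   98. ]
 [ 550.2 -267.9   98. ]
 [ 410.8 -151.2   98. ]]
n -1.4 along -69.8
n -1.2 along -18.3
n -1.2 along -72.0
n 0.0 along 0.0
n -114.6 along -71.5
n -116.3 along -70.7
n -113.6 along 71.0
tcp n 0.5807846367842686 -5.660560120392227
[[-0.214  0.976 -0.048]
 [ 0.977  0.214  0.003]
 [ 0.013 -0.046 -0.999]]
```

View pics/w12c.png

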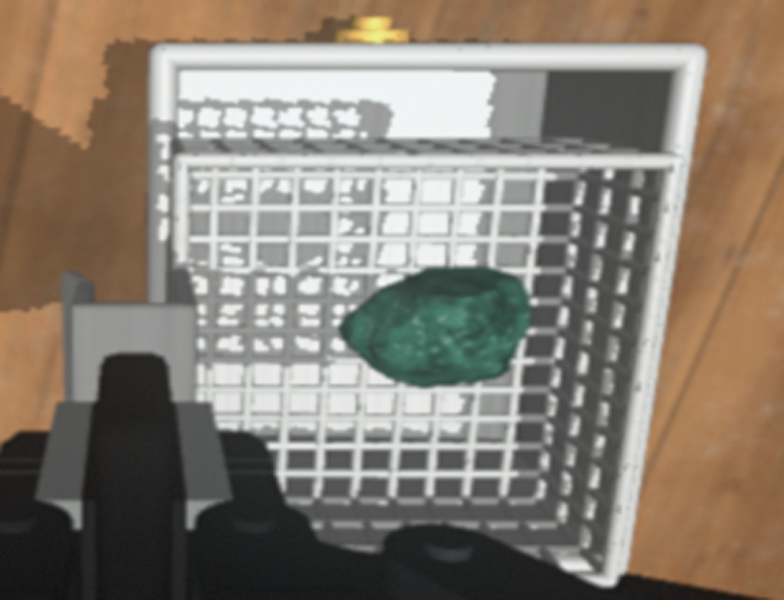

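Call:
play_rows(targets=[-3,2,0,-0.003,0,-2,1,5,-0.003,0,0,0,8,0,0,0,0,0,0,0])

```text
t: 14.68
ee_pos: [426.5, -218.9, 196.9]
ee_rot: [0.623, 0.782, -0.014, -0.02]
force: [-1.0, -0.1, -1.8]
grip_width: 8.4
```

```bash
cat >> h.py <<'E'
def tk():
    n=-np.array([np.cos(np.radians(11.9)),np.sin(np.radians(11.9))]); e=np.array([-n[1],n[0]])
    m=np.array([480.7,-210])+57.5*n -1.2*n
    s,R=tool(); p=s['ee_pos']+R[:,2]*23.5   # seat approx
    # basket axis differs from tool axis by tilt at grasp
    p2=p-np.array([-0.006,0,0])*0
    print('seat n',((p[:2]-m)@n).round(1),'along',((p[:2]-m)@e).round(1),'z',p[2].round(1),'TCPz',s['ee_pos'][2].round(1),'tz',R[:,2].round(3),'yang',np.degrees(np.arctan2(R[1,1],R[0,1])).round(1),'f',s['force'].round(1),'w',round(s['grip_width'],1),s['t'])
E
python3 - <<'E'
from h import *
tk()
g=Q.from_quat([0.692, 0.722, -0.002, -0.007]).as_matrix(); print(g.round(3))
E
```

```text
seat n -0.4 along -2.7 z 173.4 TCPz 196.9 tz [-0.048  0.004 -0.999] yang 12.9 f [-1.  -0.1 -1.8] w 8.4 14.675
[[-0.042  0.999 -0.013]
 [ 0.999  0.042  0.007]
 [ 0.007 -0.013 -1.   ]]
```

Call:
play_rows(targets=[-1,0,14,0.015,0,-1,0,14,0,0,0,0,3,0,0,0,0,0,0,0])

```text
t: 15.18
ee_pos: [424.9, -220.8, 163.0]
ee_rot: [0.629, 0.777, -0.014, -0.02]
force: [-0.1, -0.5, -2.0]
grip_width: 8.3
```

```bash
python3 - <<'E'
from h import *
tk()
for n in ('wrist','scene','top'): snap(n,n[0]+'13.png')
s=load('s13')['f']; cv2.imwrite('pics/s13c.png',cv2.cvtColor(cv2.resize(s[260:420,340:500],None,fx=4,fy=3.7,interpolation=cv2.INTER_CUBIC),cv2.COLOR_RGB2BGR))
f=load('w13')['f'];cv2.imwrite('pics/w13c.png',cv2.cvtColor(cv2.resize(f[120:370,280:560],None,fx=2.8,fy=2.4,interpolation=cv2.INTER_CUBIC),cv2.COLOR_RGB2BGR))
E
```

```text
seat n 1.7 along -1.3 z 139.5 TCPz 163.0 tz [-0.05   0.004 -0.999] yang 12.0 f [-0.1 -0.5 -2. ] w 8.3 15.175
```

View pics/s13c.png

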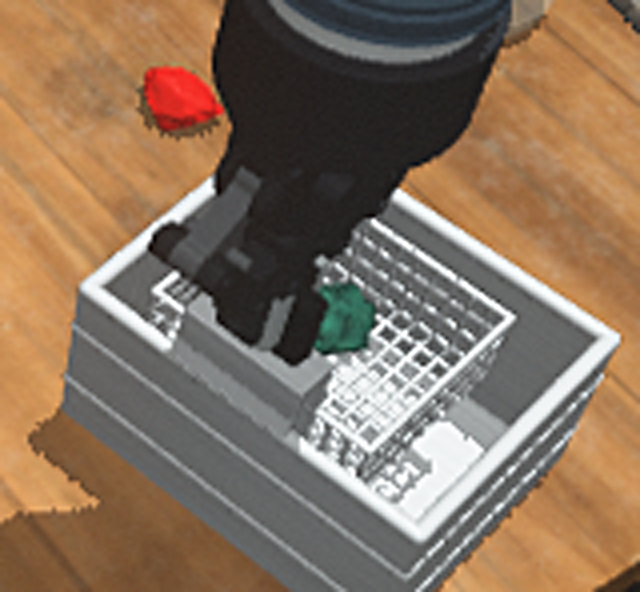

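View pics/w13c.png

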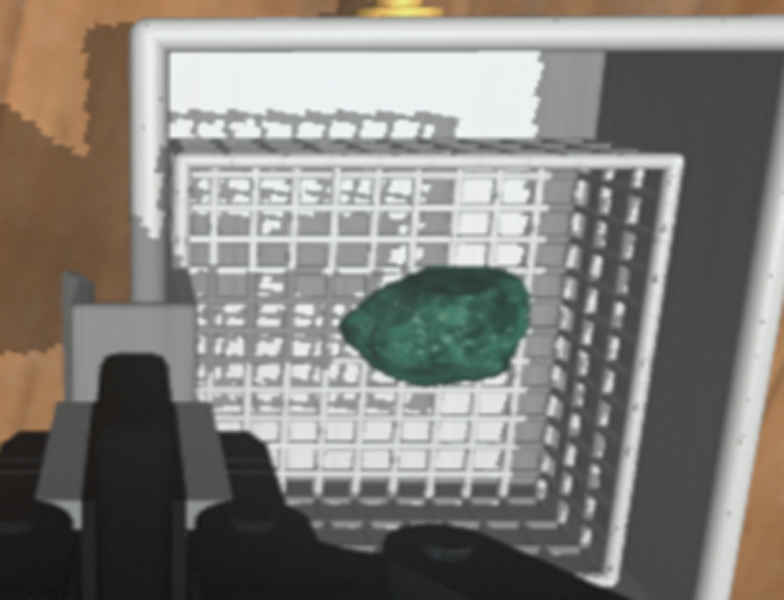

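```bash
python3 - <<'E'
from h import *
c=load('w13')
n=-np.array([np.cos(np.radians(11.9)),np.sin(np.radians(11.9))]); e=np.array([-n[1],n[0]])
m=np.array([480.7,-210])+56.3*n
def px(x,y): return 280+x/2.8-.3,120+y/2.4-.3
for nm,(x,y),z in (('rimL',(133,180),98),('rimR',(167,100),98),('rimC',(150,220),98),('rimC',(150,100),98),('bendL',(65,350),144),('bendR',(194,350),144),('bendR',(193,310),144),('bendL',(76,305),144)):
    p=onz(c,*px(x,y),z); print(nm,p.round(1),((p[:2]-m)@n).round(1))
E
```

```text
rimL [ 414.7 -182.8   98. ] 2.7
rimR [ 417.2 -165.    98. ] -3.5
rimC [ 419.7 -190.7   98. ] -0.5
rimC [ 414.2 -165.6   98. ] -0.4
bendL [ 411.9 -207.7  144. ] 10.5
bendR [ 430.7 -203.4  144. ] -8.7
bendR [ 428.9 -196.4  144. ] -8.4
bendL [ 411.9 -199.3  144. ] 8.8
```

Call:
play_rows(targets=[-1,1.5,4,0,0,0,1,6,0,0,0,0,0,0,0])

```text
t: 15.7
ee_pos: [428.4, -221.4, 153.6]
ee_rot: [0.629, 0.777, -0.013, -0.019]
force: [0.7, -0.1, -1.9]
grip_width: 8.1
```

```bash
python3 - <<'E'
from h import *
tk()
E
```

```text
seat n -1.7 along 0.1 z 130.1 TCPz 153.6 tz [-0.046  0.004 -0.999] yang 12.0 f [ 0.7 -0.1 -1.9] w 8.1 15.7
```

Call:
play_rows(targets=[0,-1.5,3,0,0,0,0,5,0,0,0,0,0,0,0])

```text
t: 16.08
ee_pos: [426.3, -221.7, 145.1]
ee_rot: [0.629, 0.777, -0.013, -0.019]
force: [0.1, 0.4, -2.4]
grip_width: 8.4
```

```bash
python3 - <<'E'
from h import *
tk()
for n in ('wrist','scene'): snap(n,n[0]+'14.png')
s=load('s14')['f']; cv2.imwrite('pics/s14c.png',cv2.cvtColor(cv2.resize(s[260:420,340:500],None,fx=4,fy=3.7,interpolation=cv2.INTER_CUBIC),cv2.COLOR_RGB2BGR))
f=load('w14')['f'];cv2.imwrite('pics/w14c.png',cv2.cvtColor(cv2.resize(f[120:370,280:560],None,fx=2.8,fy=2.4,interpolation=cv2.INTER_CUBIC),cv2.COLOR_RGB2BGR))
E
```

```text
seat n 0.4 along -0.1 z 121.6 TCPz 145.1 tz [-0.047  0.004 -0.999] yang 12.0 f [ 0.1  0.4 -2.4] w 8.4 16.075
```

View pics/s14c.png

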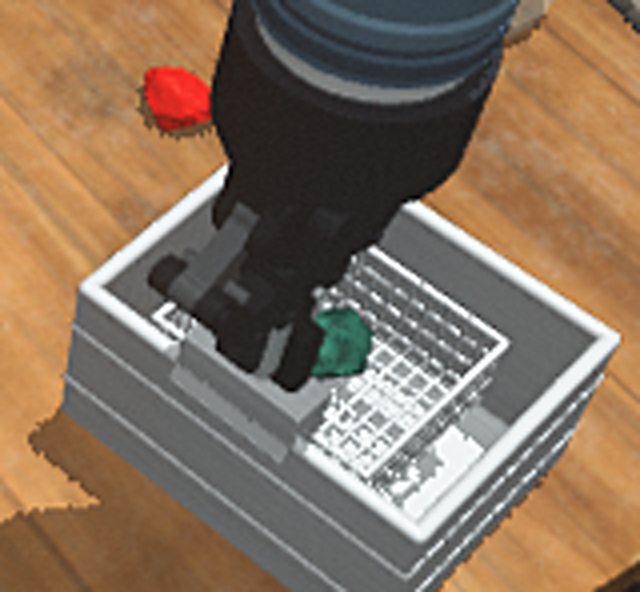

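View pics/w14c.png

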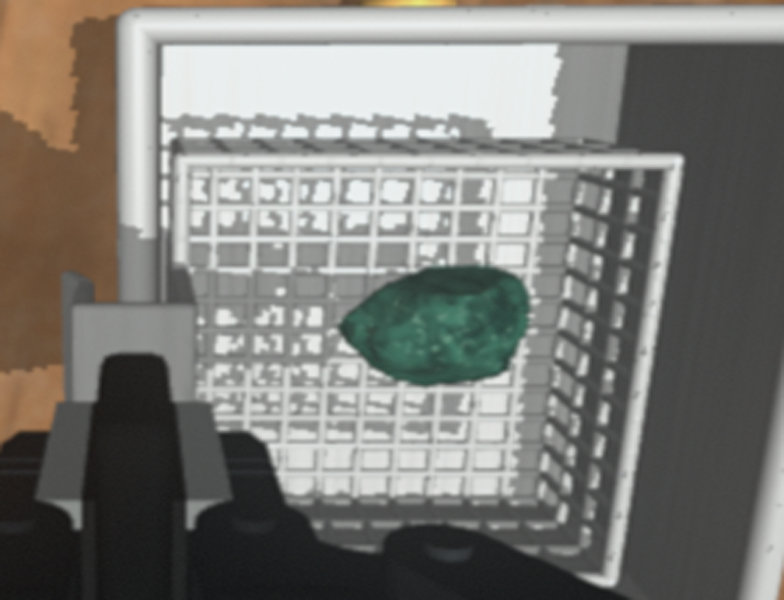

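The lip is outside the near wall and the rim is under the slot. Lowering.

Call:
play_rows(targets=[0,0.5,6,0,0,0,0,5,0,0,0,0,0,0,0])

```text
t: 16.55
ee_pos: [426.8, -221.7, 133.8]
ee_rot: [0.629, 0.777, -0.013, -0.019]
force: [0.2, 0.0, -2.7]
grip_width: 8.3
```

```bash
python3 - <<'E'
from h import *
tk()
E
```

```text
seat n -0.1 along 0.1 z 110.3 TCPz 133.8 tz [-0.046  0.003 -0.999] yang 12.0 f [ 0.2  0.  -2.7] w 8.3 16.55
```

Call:
play_rows(targets=[0,0,5,0,0,0,0,3,0,0,0,0,1,0,0,0,0,0,0,0])

```text
t: 17.05
ee_pos: [426.4, -221.8, 124.1]
ee_rot: [0.629, 0.777, -0.013, -0.019]
force: [0.4, 0.1, -2.4]
grip_width: 8.3
```

```bash
python3 - <<'E'
from h import *
tk()
E
```

```text
seat n 0.3 along 0.0 z 100.6 TCPz 124.1 tz [-0.046  0.003 -0.999] yang 12.0 f [ 0.4  0.1 -2.4] w 8.3 17.05
```

Call:
play_rows(targets=[0,0,1.5,0,0,0,0,1,0,0,0,0,0,0,0])

```text
t: 17.42
ee_pos: [426.7, -221.9, 122.6]
ee_rot: [0.629, 0.777, -0.013, -0.019]
force: [0.1, -0.0, -1.1]
grip_width: 8.4
```

```bash
python3 - <<'E'
from h import *
tk()
E
```

```text
seat n 0.0 along 0.2 z 99.1 TCPz 122.6 tz [-0.045  0.004 -0.999] yang 12.0 f [ 0.1 -0.  -1.1] w 8.4 17.425
```

Call:
play_rows(targets=[0,0,0.7,0,0,0,0,0,0,12,0,0,0,0,15,0,0,0,0,20,0,0,0,0,25,0,0,0,0,35,0,0,0,0,42,0,0,0,0,45], force=20)

```text
t: 18.42
ee_pos: [428.3, -222.5, 122.6]
ee_rot: [0.629, 0.777, -0.012, -0.017]
force: [0.3, -1.2, 0.4]
grip_width: 38.6
```

```bash
python3 - <<'E'
from h import *
tk()
for n in ('wrist','scene'): snap(n,n[0]+'15.png')
s=load('s15')['f']; cv2.imwrite('pics/s15c.png',cv2.cvtColor(cv2.resize(s[260:420,340:500],None,fx=4,fy=3.7,interpolation=cv2.INTER_CUBIC),cv2.COLOR_RGB2BGR))
f=load('w15')['f'];cv2.imwrite('pics/w15c.png',cv2.cvtColor(cv2.resize(f[120:370,200:560],None,fx=2.2,fy=2.2,interpolation=cv2.INTER_CUBIC),cv2.COLOR_RGB2BGR))
E
```

```text
seat n -1.5 along 1.2 z 99.1 TCPz 122.6 tz [-0.042  0.003 -0.999] yang 12.0 f [ 0.3 -1.2  0.4] w 38.6 18.425
```

View pics/s15c.png

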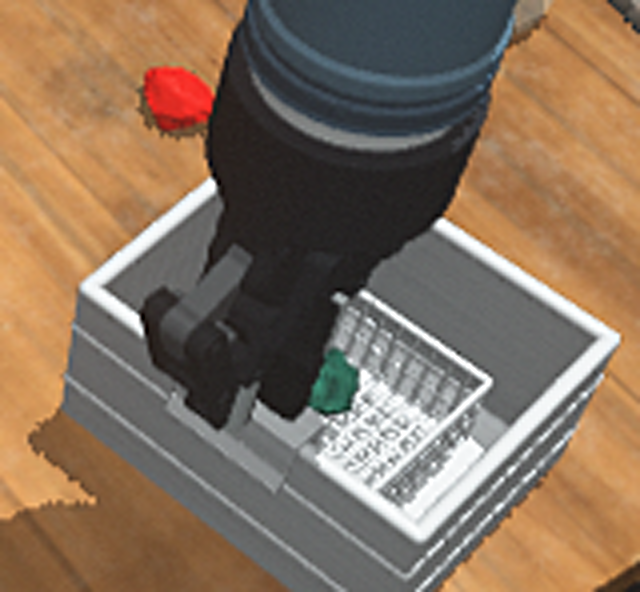

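View pics/w15c.png

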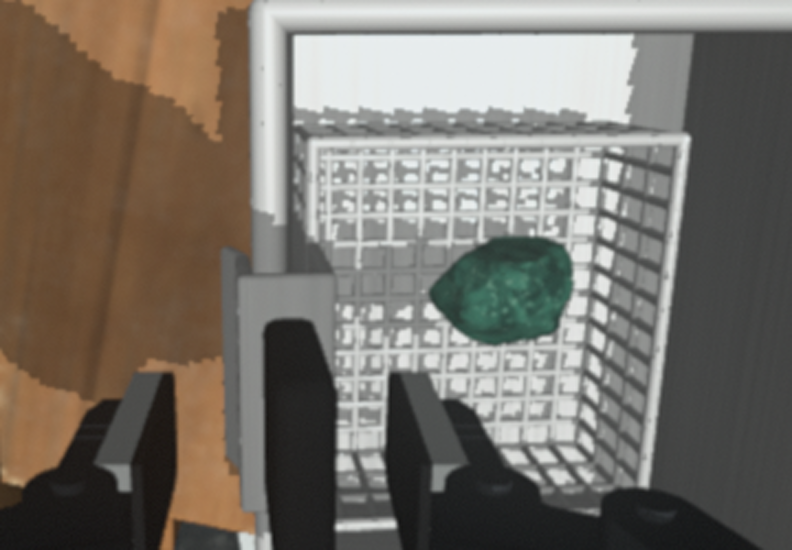

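It's hanging with the expected lean, and the fingers are clear of the grip. Retracting straight up.

Call:
play_rows(targets=[0,1,-8,0,45,0,0,-15,0,45,0,0,-30,0,45,0,0,-45,0,45,0,0,-50,0,45,0,0,-50,0,45,40,0,-20,0,45,0,0,0,0,45])

```text
t: 19.52
ee_pos: [430.5, -185.0, 355.2]
ee_rot: [0.631, 0.775, -0.01, -0.014]
force: [-0.4, -0.8, -0.4]
grip_width: 37.9
```

```bash
python3 - <<'E'
from h import *
tk()
for n in ('wrist','scene','top'): snap(n,n[0]+'16.png')
s=load('s16')['f']; cv2.imwrite('pics/s16c.png',cv2.cvtColor(cv2.resize(s[180:440,200:520],None,fx=2.4,fy=2.3,interpolation=cv2.INTER_CUBIC),cv2.COLOR_RGB2BGR))
E
```

```text
seat n -11.6 along -35.1 z 331.7 TCPz 355.2 tz [-0.034  0.003 -0.999] yang 11.7 f [-0.4 -0.8 -0.4] w 37.9 19.525
```

View pics/s16c.png

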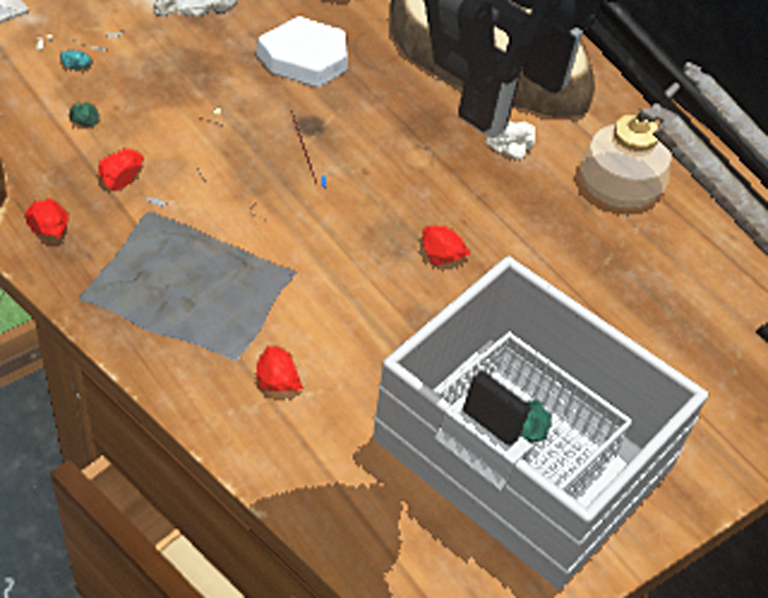

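View pics/w16.png

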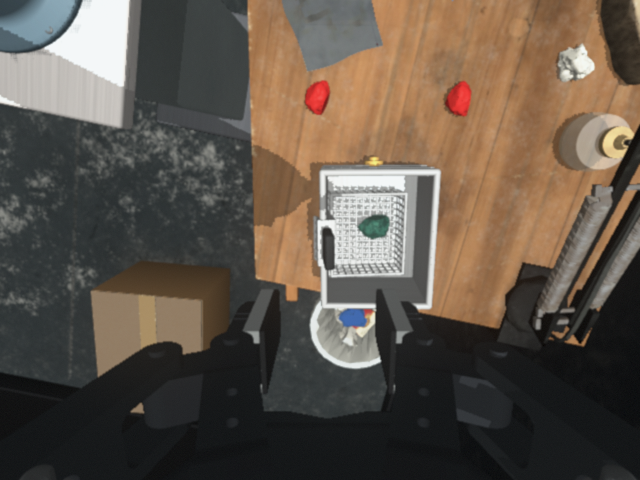

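View pics/t16.png

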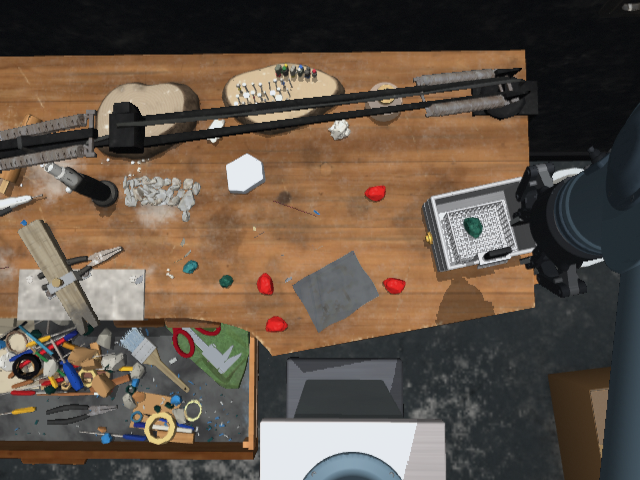

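Call:
play_rows(targets=[0,0,0,0,45,0,0,0,0,45,0,0,0,0,45,0,0,0,0,45])

```text
t: 20.18
ee_pos: [426.8, -190.3, 349.8]
ee_rot: [0.636, 0.772, -0.014, -0.018]
force: [0.0, 0.2, 0.0]
grip_width: 38.3
```

```bash
python3 - <<'E'
from h import *
snap('scene','s17.png')
a=load('s16')['f'][280:430,350:500].astype(int);b=load('s17')['f'][280:430,350:500].astype(int)
print('changed px',(abs(a-b).max(2)>25).sum()); print(finish_job())
E
```

```text
changed px 86
the job is handed in; nothing more can be done
None
```

The job is done and handed in at about 20 s of the 51 s allowed. I set the malachite lump into the basket on the bench, letting go about 1 mm above its floor. I then carried the basket by its grip and hooked its lip over the tank's near long wall, and released it once the rim took the weight.

**Last checks:** the final pictures show the lip outside the wall and the basket hanging inside the tank with a slight lean, as expected. The stone is in the basket. The green and teal stones, the wax block and the red decoys look where they were. The gripper is well clear, with about zero force on the tool.

**Not exact:** I compared two scene pictures of the tank area taken about 0.6 s apart. 86 of 22,500 pixels had changed, and I did not find out why; it could be the arm's moving shadow or a slight swing of the basket. The wrist and top views put the tank wall about 1 mm apart, which is within the calibration error.

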